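# Find the hidden catch tile and open the gas valve cover

### The job

The gas shut-off valve is shut away in the low tiled casing. Feel along the row of five tiles on its top for the one that gives, a hidden catch, and press it fully in so that the metal cover springs ajar; let the catch come back up, and with a fingertip in the cover's square well push the cover all the way open. Nothing is to be gripped or lifted, and leave the jar, the scraper and the spoon rest where they are.

Things in the scene. Friction and masses are not known exactly. Their poses are not given: they have to be found in the camera images.
- casing: Low plastered box faced with red clay tiles, fixed to the ledge: 210 mm (x) by 350 mm (y) by 70 mm high. Origin: centre of its underside; y runs along the tile row, x from the row to the cover side, z up. The tile row lies on top along the -x edge; the metal cover slides on the other half (x = -28 to 98 mm) between two rails 8 mm high; shut, its centre is at x = 35, y = -95 mm.
- tile_row (a point): Middle of the row of five square clay tiles, level with their tops (casing x = -65, y = 0, z = 70 mm); axes as the casing's. Tile centres lie at y = -128, -64, 0, 64, 128 mm from here; tiles 60 mm wide. Four are rigid. The catch, same clay, is 58 mm wide, 2 mm lower, with an open joint round it; its place in the row differs every time: look or feel.
- catch (a joint): How far the catch tile is pressed in, m: 0 at rest, 0.008 fully in (straight down). A spring brings it back; starting it takes about 1 N, holding it fully in about 4 N. It frees the cover beyond about 5 mm.
- cover (a joint): How far the metal cover has slid open along the casing's +y, m: 0 to 0.002 shut, 0.11 fully open against the stop. Latched until the catch is pressed; then a spring throws it open by about 35 mm. From there it must be pushed, against about 1 to 3 N of drag, and it stays where it is left.
- cover_well (a point): Centre of the floor of the square finger well in the metal cover; moves with the cover; axes as the casing's. The cover is a 12 mm thick aluminium plate, 116 mm (x) by 126 mm (y), top face 83 mm above the ledge; the well in its middle is 60 by 60 mm, 10 mm deep, with upright walls.
- jar: Glass jar with steel lid, 64 mm across, 85 mm tall, loose, standing beside the casing on its +y side. Origin: centre of its underside. Leave alone.
- scraper: Yellow plastic scraper, 200 mm long, blade 65 mm wide, up to 20 mm high, lying loose on the ledge on the casing's +y side, beyond the jar. Origin under its middle, x along it. Leave alone.
- spoon_rest: Stainless spoon rest, a dish 92 mm across and 14 mm high with a flat tab 70 mm long on its -x side, loose, beside the casing on its -y side. Origin: centre of the dish's underside. Leave alone.

How it is judged:
On the way:
1. the catch tile is pressed in (6 mm or more) while the cover is not yet open beyond 60 mm (value of joint catch above 0.006 m and value of joint cover below 0.06 m), for 0.05 s.
At the end, for the whole second after the job is handed in: the cover rests open within 10 mm of its stop (joint above 0.100), the catch tile has come back up (within 3 mm), and jar, scraper and spoon rest are within 20 mm of where they stood (value of joint cover above 0.1 m and velocity of joint cover between -0.01 and 0.01 m/s and value of joint catch below 0.003 m and distance of each of jar, scraper, spoon_rest from where it was at the start of the episode below 0.02 m); the robot touches nothing.
It fails at once if the jar is moved by more than 30 mm, lifted or tipped over (distance of jar from where it was at the start of the episode above 0.03 m or height (world z) of jar above 0.015 m or angle between jar's own z axis and vertical above 0.5 rad).
It fails at once if the scraper is moved by more than 30 mm or lifted (distance of scraper from where it was at the start of the episode above 0.03 m or height (world z) of scraper above 0.02 m).
It fails at once if the spoon rest is moved by more than 30 mm or lifted (distance of spoon_rest from where it was at the start of the episode above 0.03 m or height (world z) of spoon_rest above 0.02 m).
It also fails if it takes over 58 s, if anything falls off the work surface, if the arm or the gripper's body presses on something with over 40 N, if the wrist force passes 120 N, or if a joint passes its speed limit or range.

### The arm

A 6-joint arm with a two-finger parallel gripper is mounted at the origin on the work surface. World frame = base frame: x ahead of the robot, y to its left, z up, the work surface at z = 0. Lengths are in m, angles in rad, forces in N, time in s.
With the tool pointing down it reaches from about 0.4 to 0.825 m from the base axis. Payload 7 kg.
Tool frame: the origin (TCP) lies at the very end of the fingers, on their centre line; the grasp point (between the pads) lies 19 mm behind it; z points along the fingers, x is the direction in which the jaws open and shut, and the axes are right-handed (so a half turn about z gives the same grasp; the last joint's range is limited). The gripper opens to 88 mm and grips with 3 to 60 N. Pads are 19 mm wide; open, the fingers measure 130 mm over their backs; the gripper's body (78 mm by 193 mm) begins 47 mm behind the grasp point.
Start: joints at [-1.011, 0.359, 0.012, 0, -1.224, -0.288], TCP at [0.181, -0.65, 0.227] pointing down, gripper open.
Joint ranges: [-3.07, 3.07], [-1.43, 2.12], [-1.02, 1.25], [-3.03, 1.67], [-3.05, -0], [-3.03, 3.03]. Speed limits (rad/s): [2.39, 2.39, 3.01, 3.14, 3.14, 3.14].

### API

Orientations are given as [roll, pitch, yaw] about the fixed x, y, z axes, in that order (R = Rz(yaw) Ry(pitch) Rx(roll)).
In Python, from station import telemetry, grab_frame, arm, regions_of, pinpoint gives the robot as it stands. The module is installed in compiled form; this text tells all that it offers.
- The arm moves only by the shell command python3 -m inch 'ROWS' [FORCE]. ROWS is text: rows parted by semicolons, each of 7 numbers parted by spaces: the opening, from 0 (shut) to 1 (fully open), then the shift along the world's x, y, z in cm, then the turn, a rotation vector about the world's x, y, z in degrees. A call has 1 to 12 rows; each row is the pose to reach, as a shift and turn from the pose measured when the call began; what a row does not reach only later rows make up. A row lasts 1/8 s, in which the tool goes at most 62.5 mm and 10.7 degrees, less where a joint would pass 70% of its speed; a pose out of reach is approached as far as the arm can. A call with a gripper value outside its range is refused whole. The fingers move at their own pace and stop on an object; FORCE is the grip in N (left out, the last holds). Time passes only in rows, so rows that repeat a pose let the fingers close. It gives the time, the measured TCP pose, the force and the opening at its end, in the units of the state.
- telemetry.get_state(): the state, without advancing time (a new reading comes with each control period).
- grab_frame(name): name is "scene" or "top" or "wrist"; returns a dict with "pixels" (420x560x3 uint8, red, green, blue), "fx", "fy", "cx", "cy" (pixels), "R" (3x3) and "t" (3): a world point X has camera coordinates R X + t. Camera axes: x right, y down, z forward; pixel columns grow to the right and rows downward; lengths in m; the calibration is good to about 2 mm. A picture is of the moment at which its call begins. There is no depth.
- arm.job_done(): hands the job in, once; it reports no verdict.
Trained networks look in the newest picture that a camera, given by its name, has taken for a name from the list of things; names that differ only in an ending like _2 or _b are one class to them, and where a whole thing is asked for, a point or a joint stands for the part that bears it (a point fixed in the world has none). Each returns a list of dicts, best first, with "p" (0 to 1); they miss things now and then, are a little off and sometimes report something else, mostly with a low value. They report only what shows in the picture. A call takes as long as a camera call.
- regions_of(camera, name): "pixels" (420x560 bool, what is visible of it) and "bbox" ([left, top, right, bottom] in pixels, round what is visible of it).
- pinpoint(camera, name): "location" ([column, row] in pixels: a listed point, or the origin of a listed thing).
The state is a dict: "t": time; "q": joint angles; "qd": joint speeds; "joint_efforts": joint torques, N m; "eef_pos": TCP position; "ee_rot": TCP orientation; "force": force on the tool from outside, world axes, zero at the start; "moment": the same for the moment, N m; "width": finger opening in m.
Only numpy, scipy, OpenCV 4.12 (cv2) and the standard library are available. Lean on these libraries where they do the work, as an engineer would, in place of code of your own. Each camera call takes 0.05 s, during which the arm holds its last target. There are 200 camera calls.

## Working session

There is one attempt and no reset: what is moved stays moved. The work goes in short steps, Python scripts to look and compute and a shell command to move; the robot and the scene stay as the last step left them, time stands still between calls to the robot, and variables do not carry over. Pictures are saved under pics/ and viewed, about 8 in all and at most 12, crops included, and the job is handed in when it is done.

```bash
mkdir -p pics
python3 - <<'E'
from station import telemetry, grab_frame, regions_of, pinpoint
import cv2, numpy as np
s=telemetry.get_state(); print(s)
for c in("scene","top"):
    f=grab_frame(c); cv2.imwrite(f"pics/{c}0.png",f["pixels"][:,:,::-1])
    print(c,f["fx"],f["cx"],f["cy"],np.round(f["R"],3).tolist(),np.round(f["t"],3).tolist())
    for n in("casing","tile_row","catch","cover_well","jar","scraper","spoon_rest"):
        print(n,[(np.round(d["location"],1).tolist(),round(d["p"],2)) for d in pinpoint(c,n)[:2]],[(d["bbox"],round(d["p"],2)) for d in regions_of(c,n)[:2]])
E
```

```text
{'t': 0.0, 'q': array([-1.01090287e+00,  3.59398200e-01,  1.10414230e-02, -3.26969282e-04,
       -1.22411287e+00, -2.88103445e-01]), 'qd': array([ 6.71551909e-05,  5.02669914e-04, -1.36300698e-04,  1.16770528e-03,
       -3.10680076e-04,  1.18653205e-03]), 'joint_efforts': array([-5.36384887e-04, -5.82721031e+01,  2.93068510e+01,  6.99753553e+00,
        6.93037538e-03, -1.14324419e-04]), 'eef_pos': array([ 0.1810381 , -0.64974973,  0.22561197]), 'ee_rot': array([-3.14141186e+00, -1.69169631e-03,  1.84247483e+00]), 'force': array([-0.06333868, -0.83243573, -0.37792946]), 'moment': array([ 0.01964998, -0.01345393, -0.0236492 ]), 'width': 0.087862477428983}
scene 487.90645848405006 283.55715183505805 211.46257252434944 [[-0.778, 0.628, 0.008], [0.496, 0.622, -0.606], [-0.386, -0.468, -0.795]] [0.418, -0.255, 1.46]
casing [([248.8, 207.2], 0.92), ([310.4, 258.2], 0.36)] [([172.3, 133.2, 325.6, 271.9], 0.91)]
tile_row [([262.9, 179.8], 0.92)] [([168.9, 132.8, 325.4, 275.7], 0.76)]Traceback (most recent call last):
  File "<stdin>", line 8, in <module>
ValueError: it knows: casing, cover_well, jar, scraper, spoon_rest, tile_row
```

```bash
ls pics
```

```text
scene0.png
```

```bash
cat > h.py <<'E'
from station import telemetry, grab_frame, regions_of, pinpoint
import cv2, numpy as np
def unproj(f,uv,z):
    d=np.array([(uv[0]-f["cx"])/f["fx"],(uv[1]-f["cy"])/f["fy"],1]); R=np.array(f["R"]);t=np.array(f["t"])
    o=-R.T@t; d=R.T@d
    return o+d*(z-o[2])/d[2]
def proj(f,X):
    c=np.array(f["R"])@X+f["t"]; return np.array([f["fx"]*c[0]/c[2]+f["cx"],f["fy"]*c[1]/c[2]+f["cy"]])
E
python3 - <<'E'
from h import *
Z=dict(casing=0,tile_row=.07,cover_well=.073,jar=0,scraper=0,spoon_rest=0)
for c in("scene","top"):
    f=grab_frame(c); cv2.imwrite(f"pics/{c}1.png",f["pixels"][:,:,::-1])
    for n,z in Z.items():
        print(c,n,[(np.round(d["location"],1).tolist(),np.round(unproj(f,d["location"],z),4)[:2],round(d["p"],2)) for d in pinpoint(c,n)[:2]],[(np.round(d["bbox"]),round(d["p"],2)) for d in regions_of(c,n)[:1]])
a=cv2.imread("pics/scene1.png");b=cv2.imread("pics/top1.png")
x=cv2.resize(a[110:300,130:370],(800,633),interpolation=3)[:600]
cv2.imwrite("pics/s1.png",x)
E
```

```text
scene casing [([244.8, 205.4], array([ 0.5948, -0.0896]), 0.81)] [(array([171., 134., 326., 271.]), 0.92)]
scene tile_row [([264.5, 175.0], array([ 0.5268, -0.0912]), 0.77)] [(array([170., 134., 327., 274.]), 0.9)]
scene cover_well [([216.3, 174.8], array([ 0.6237, -0.1658]), 0.71), ([311.3, 257.3], array([0.5963, 0.1709]), 0.49)] [(array([182., 151., 246., 201.]), 0.75)]
scene jar [] [(array([298., 231., 330., 269.]), 0.75)]
scene scraper [([328.4, 291.2], array([0.5926, 0.2327]), 0.63), ([265.2, 177.9], array([ 0.4951, -0.1319]), 0.33)] [(array([287., 268., 355., 332.]), 0.6)]
scene spoon_rest [([199.1, 147.1], array([ 0.5718, -0.3429]), 0.91)] [(array([176., 128., 230., 157.]), 0.74)]
top casing [([334.7, 201.8], array([ 0.5925, -0.0817]), 0.68)] [(array([264., 151., 416., 251.]), 0.76)]
top tile_row [([339.9, 225.0], array([ 0.5318, -0.0832]), 0.81), ([381.1, 183.9], array([ 0.629, -0.183]), 0.22)] [(array([261., 152., 417., 248.]), 0.69)]
top cover_well [([378.4, 182.0], array([ 0.6332, -0.1759]), 0.97)] [(array([353., 156., 406., 210.]), 0.84)]
top jar [] [(array([233., 198., 262., 226.]), 0.68)]
top scraper [([210.9, 194.8], array([0.6126, 0.235 ]), 0.8)] [(array([197., 158., 224., 234.]), 0.94)]
top spoon_rest [([438.5, 203.7], array([ 0.5858, -0.3477]), 0.98)] [(array([423., 184., 460., 249.]), 0.65)]
```

View pics/top1.png

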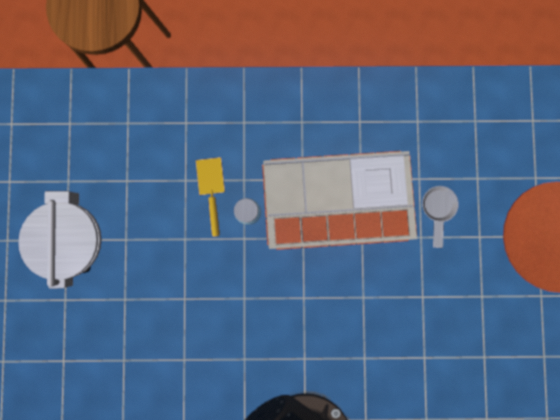

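View pics/s1.png

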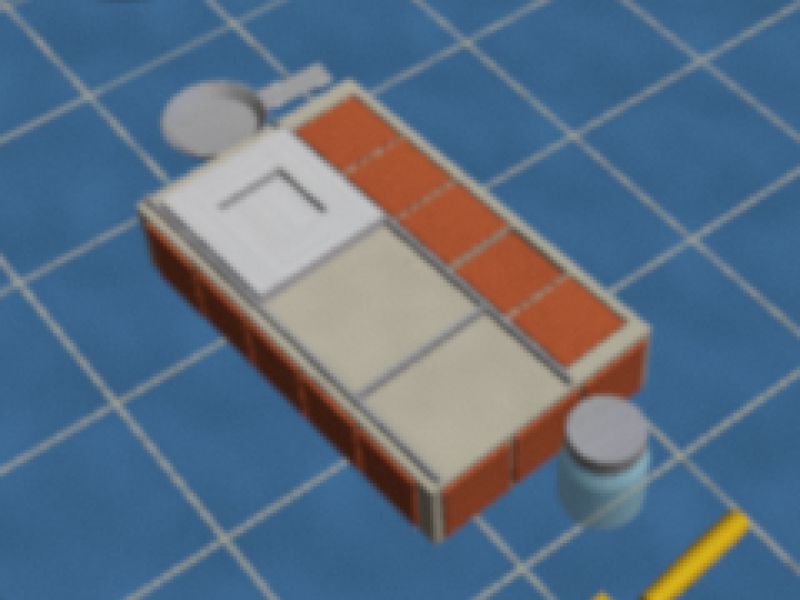

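Run:
```python
from h import *
f=grab_frame("top"); g=cv2.cvtColor(f["pixels"],cv2.COLOR_RGB2GRAY)
p=np.float32([[264,161],[409,152],[416,239],[269,248]]).reshape(-1,1,2)
p=cv2.cornerSubPix(g,p,(4,4),(-1,-1),(3,40,.01)).reshape(-1,2); print(p)
W=np.array([unproj(f,q,.07) for q in p])[:,:2]
M=np.array([[.105,.175],[.105,-.175],[-.105,-.175],[-.105,.175]])
U,S,Vt=np.linalg.svd((M-M.mean(0)).T@(W-W.mean(0))); R=Vt.T@U.T
print(W,"yaw",np.degrees(np.arctan2(R[1,0],R[0,0])),"c",W.mean(0),"res",W-W.mean(0)-M@R.T)
print("tiles",[W.mean(0)+R@[-.065,y] for y in(-.128,-.064,0,.064,.128)],"well",W.mean(0)+R@[.035,-.095])
f=grab_frame("scene")
print([proj(f,np.r_[W.mean(0)+R@m,.07]) for m in M])
```

```text
[[263.13995 160.2013 ]
 [408.79904 150.65941]
 [419.33923 237.75432]
 [268.79184 248.36972]]
[[ 0.68782066  0.09792442]
 [ 0.70874238 -0.25134577]
 [ 0.5003347  -0.27065137]
 [ 0.47789022  0.08545371]] yaw 3.7349458951947496 c [ 0.59369699 -0.08465475] res [[ 7.46347218e-04  1.11106165e-03]
 [-1.13126541e-03  1.09749304e-03]
 [ 1.50314229e-05 -4.52850702e-03]
 [ 3.69886773e-04  2.31995234e-03]]
tiles [array([ 0.53717309, -0.21661705]), array([ 0.53300407, -0.15275298]), array([ 0.52883505, -0.08888892]), array([ 0.52466603, -0.02502485]), array([0.520497  , 0.03883922])] well [ 0.63481104 -0.17717305]
[array([258.9792998 , 257.57292666]), array([169.33049026, 171.44276883]), array([233.18995946, 133.0052876 ]), array([324.56584379, 207.74219402])]
```

```bash
python3 -m inch '0 35 56 4 0 0 -12;0 35 56 4 0 0 -12;0 35 56 4 0 0 -12;0 35 56 4 0 0 -12;0 35 56 4 0 0 -12;0 35 56 4 0 0 -12;0 35 56 4 0 0 -12;0 35 56 4 0 0 -12;0 35 56 4 0 0 -12;0 35 56 4 0 0 -12;0 35 56 4 0 0 -12;0 35 56 4 0 0 -12' 20
python3 - <<'E'
from h import *
c=np.array([.594,-.0838]);a=np.radians(3.65);R=np.array([[np.cos(a),-np.sin(a)],[np.sin(a),np.cos(a)]])
f=grab_frame("wrist"); cv2.imwrite("pics/w1.png",f["pixels"][:,:,::-1])
for y in(-.128,-.064,0,.064,.128): print(proj(f,np.r_[c+R@[-.065,y],.07]))
E
```

```text
t: 3.15
eef_pos: [0.5324, -0.088, 0.2665]
ee_rot: [3.141, -0.0, 1.636]
force: [-0.4, 0.3, -0.2]
width: 0.0004
[168.61599645 180.9338422 ]
[223.07179891 181.14656613]
[277.52066205 181.35926295]
[331.96258719 181.57193267]
[386.39757568 181.78457529]
```

View pics/w1.png

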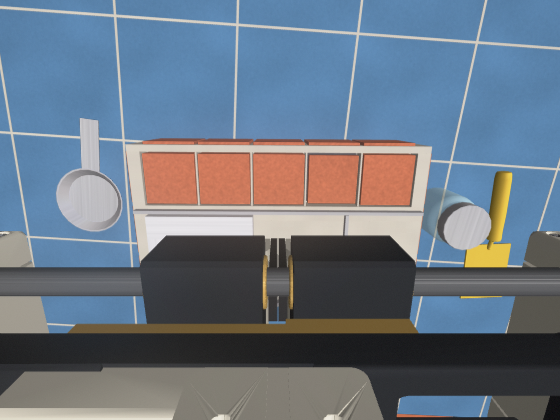

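Tile 4 (cols 307–358, y = +64) has a dark open joint all round, while the others have light grout. The reprojection lands on the tile centres.

```bash
python3 -m inch '0 -0.7 6.4 -4 0 0 0;0 -0.7 6.4 -10 0 0 0;0 -0.7 6.4 -15 0 0 0;0 -0.7 6.4 -18.5 0 0 0;0 -0.7 6.4 -19 0 0 0;0 -0.7 6.4 -19 0 0 0'; python3 -m inch '0 0 0 -0.4 0 0 0;0 0 0 -0.8 0 0 0;0 0 0 -1.1 0 0 0;0 0 0 -1.1 0 0 0'
```

```text
t: 3.95
eef_pos: [0.5251, -0.0257, 0.0774]
ee_rot: [3.141, 0.0, 1.635]
force: [0.2, 0.3, 0.3]
width: 0.0005
t: 4.45
eef_pos: [0.5255, -0.0256, 0.0666]
ee_rot: [3.14, 0.0, 1.635]
force: [0.6, -0.4, 3.0]
width: 0.0006
```

```bash
python3 -m inch '0 0 0 -0.2 0 0 0;0 0 0 -0.4 0 0 0;0 0 0 -0.4 0 0 0'; python3 -m inch '0 0 0 -0.2 0 0 0;0 0 0 -0.3 0 0 0;0 0 0 -0.3 0 0 0;0 0 0 -0.3 0 0 0'
```

```text
t: 4.82
eef_pos: [0.5255, -0.0256, 0.0625]
ee_rot: [3.14, 0.0, 1.635]
force: [-0.0, -0.6, 2.4]
width: 0.0007
t: 5.32
eef_pos: [0.5256, -0.0256, 0.0602]
ee_rot: [3.14, 0.0, 1.636]
force: [-2.9, 0.2, 11.9]
width: 0.0
```

The catch gave and bottomed out at z = 0.060, so I lift off and check that the cover sprang.

```bash
python3 -m inch '0 0 0 2 0 0 0;0 0 0 8 0 0 0;0 0 0 12 0 0 0;0 -6 -6 17 0 0 0;0 -10 -10 19 0 0 0;0 -10 -10 19 0 0 0'
python3 - <<'E'
from h import *
c=np.array([.594,-.0838]);a=np.radians(3.65);R=np.array([[np.cos(a),-np.sin(a)],[np.sin(a),np.cos(a)]])
for n in("scene","top","wrist"):
    f=grab_frame(n); cv2.imwrite(f"pics/{n}2.png",f["pixels"][:,:,::-1])
    for d in pinpoint(n,"cover_well")[:1]:
        X=unproj(f,d["location"],.073)[:2]; print(n,d["location"],d["p"],X,"casing",R.T@(X-c))
a=cv2.imread("pics/scene2.png");b=cv2.imread("pics/top2.png")
cv2.imwrite("pics/c2.png",np.hstack([cv2.resize(a[120:290,160:340],(400,378)),cv2.resize(b[130:270,250:430],(400,311))[:,:]if 0 else cv2.copyMakeBorder(cv2.resize(b[130:270,250:430],(400,311)),0,67,0,0,0)]))
E
```

```text
t: 6.08
eef_pos: [0.424, -0.1267, 0.2513]
ee_rot: [3.138, 0.0, 1.635]
force: [0.9, 0.8, -0.7]
width: 0.0006
scene [219.6, 182.4] 0.86 [ 0.63153207 -0.13953669] casing [ 0.03390766 -0.05801298]
top [365.8, 186.4] 0.72 [ 0.62290364 -0.14572876] casing [ 0.02490254 -0.06364319]
```

View pics/c2.png

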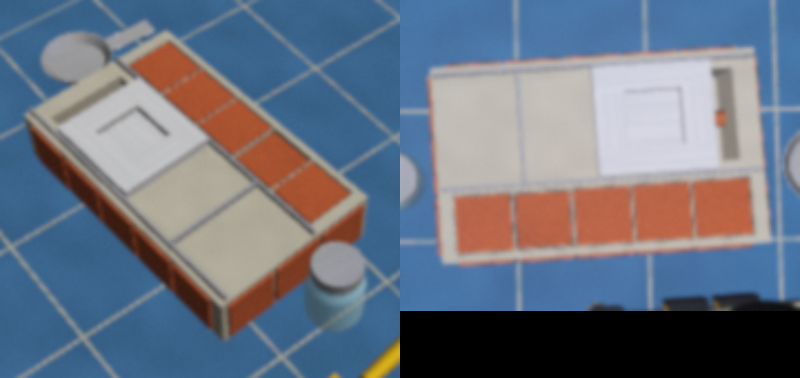

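The cover sprang about 36 mm (slot uncovered at its −y end) and the well centre is at casing (35, −59) mm. I go into the well next.

```bash
python3 -m inch '0 6 -0.4 0 0 0 0;0 12 -0.8 0 0 0 0;0 18 -1.1 -2 0 0 0;0 20.9 -1.3 -6 0 0 0;0 20.9 -1.3 -11 0 0 0;0 20.9 -1.3 -15 0 0 0;0 20.9 -1.3 -16.5 0 0 0;0 20.9 -1.3 -17.2 0 0 0;0 20.9 -1.3 -17.4 0 0 0;0 20.9 -1.3 -17.4 0 0 0'
```

```text
t: 7.62
eef_pos: [0.6356, -0.1383, 0.077]
ee_rot: [3.139, 0.0, 1.636]
force: [0.5, 0.0, 0.7]
width: 0.0006
```

```bash
python3 -m inch '0 0 0.5 -0.1 0 0 0;0 -0.1 1 -0.1 0 0 0;0 -0.1 1.5 -0.1 0 0 0;0 -0.1 2 -0.1 0 0 0;0 -0.2 2.5 -0.1 0 0 0;0 -0.2 3 -0.1 0 0 0;0 -0.2 3.5 -0.1 0 0 0;0 -0.3 4 -0.1 0 0 0;0 -0.3 4.5 -0.1 0 0 0;0 -0.3 5 -0.1 0 0 0;0 -0.35 5.5 -0.1 0 0 0;0 -0.4 6 -0.1 0 0 0'
python3 -m inch '0 0 0.5 0 0 0 0;0 -0.1 1 0 0 0 0;0 -0.1 1.3 0 0 0 0;0 -0.1 1.6 0 0 0 0'
```

```text
t: 9.12
eef_pos: [0.6315, -0.0779, 0.0759]
ee_rot: [3.139, 0.0, 1.636]
force: [1.9, -1.8, 0.4]
width: 0.0004
t: 9.62
eef_pos: [0.6304, -0.0617, 0.076]
ee_rot: [3.139, 0.0, 1.636]
force: [-0.1, -1.2, 1.5]
width: 0.0004
```

```bash
python3 -m inch '0 0 0.3 0 0 0 0;0 0 0.6 0 0 0 0;0 0 0.6 0 0 0 0'; python3 -m inch '0 0 0.3 0 0 0 0;0 0 0.5 0 0 0 0;0 0 0.5 0 0 0 0'
```

```text
t: 10.0
eef_pos: [0.6303, -0.0553, 0.0758]
ee_rot: [3.139, 0.0, 1.636]
force: [0.8, -1.1, -0.3]
width: 0.0002
t: 10.38
eef_pos: [0.6302, -0.052, 0.0759]
ee_rot: [3.14, 0.002, 1.636]
force: [1.3, -9.0, -0.7]
width: 0.0007
```

Run:
```python
from h import *
c=np.array([.594,-.0838]);a=np.radians(3.65);R=np.array([[np.cos(a),-np.sin(a)],[np.sin(a),np.cos(a)]])
print(R.T@(telemetry.get_state()["eef_pos"][:2]-c))
f=grab_frame("scene");cv2.imwrite("pics/s3.png",cv2.resize(f["pixels"][100:300,140:400,::-1],(780,600)))
```

```text
[0.03811456 0.02947117]
```

View pics/s3.png

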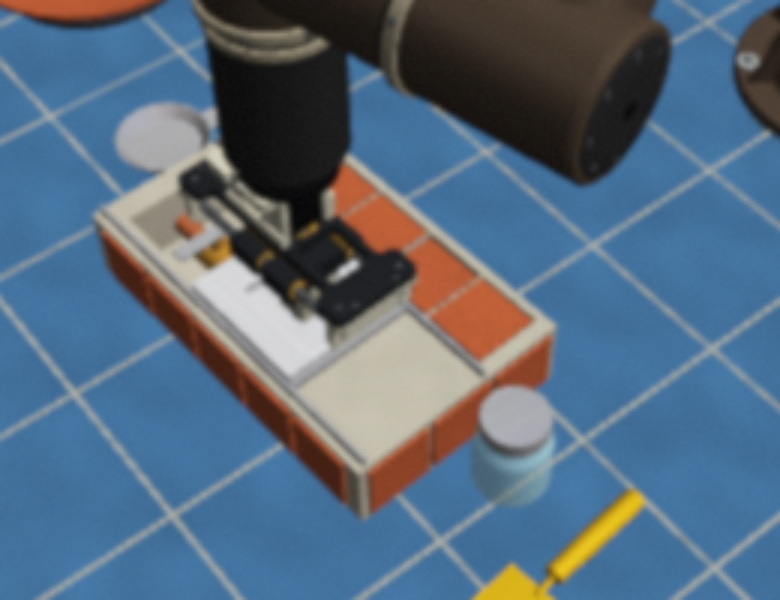

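Reaction rose to 9 N, so the cover is at its stop. One more firm nudge, then off the wall, up and away.

```bash
python3 -m inch '0 0 0.3 0 0 0 0;0 0 0.3 0 0 0 0'; python3 -m inch '0 0 -0.5 0 0 0 0;0 0 -1.4 0 0 0 0;0 0 -1.4 0.5 0 0 0;0 0 -1.4 4 0 0 0;0 0 -1.4 10 0 0 0;0 -6 -6 15 0 0 0;0 -12 -10 18 0 0 0;0 -18 -10 18 0 0 0;0 -21 -10 18 0 0 0;0 -21 -10 18 0 0 0'
python3 - <<'E'
from h import *
c=np.array([.594,-.0838]);a=np.radians(3.65);R=np.array([[np.cos(a),-np.sin(a)],[np.sin(a),np.cos(a)]])
Z=dict(cover_well=.073,scraper=0,spoon_rest=0)
for n in("scene","top"):
    f=grab_frame(n); cv2.imwrite(f"pics/{n}4.png",f["pixels"][:,:,::-1])
    for k,z in Z.items():
      for d in pinpoint(n,k)[:1]:
        X=unproj(f,d["location"],z)[:2]; print(n,k,d["p"],X,R.T@(X-c))
    print("jar",[d["bbox"] for d in regions_of(n,"jar")[:1]])
a=cv2.imread("pics/scene4.png");b=cv2.imread("pics/top4.png")
cv2.imwrite("pics/c4.png",np.hstack([cv2.resize(a[120:330,150:360],(400,400)),cv2.resize(b[110:290,190:470],(400,257))]) if 0 else np.vstack([cv2.resize(a[120:290,150:380],(440,325)),cv2.resize(b[140:260,190:470],(440,189))]))
print(telemetry.get_state()["force"])
E
```

```text
t: 10.68
eef_pos: [0.6301, -0.0518, 0.0759]
ee_rot: [3.141, 0.005, 1.635]
force: [1.8, -15.6, -1.4]
width: 0.0003
t: 11.92
eef_pos: [0.4171, -0.152, 0.2578]
ee_rot: [3.137, 0.005, 1.635]
force: [0.5, 0.6, 0.5]
width: 0.0003
scene cover_well 0.66 [ 0.61754306 -0.06210888] [0.02487619 0.02014834]
scene scraper 0.94 [0.59851537 0.22894862] [0.02441623 0.31182677]
scene spoon_rest 0.55 [ 0.58633023 -0.35240838] [-0.02475421 -0.26757525]
jar [[295.6, 229.9, 327.6, 269.4]]
top cover_well 0.6 [ 0.62815786 -0.07237204] [0.03481609 0.00923024]
top scraper 0.95 [0.60454913 0.22807938] [0.03038242 0.31057517]
top spoon_rest 0.58 [ 0.58654275 -0.35412903] [-0.02465166 -0.26930595]
jar [[233.8, 196.6, 260.9, 226.1]]
[ 0.34212719 -0.04012994 -0.24594935]
```

View pics/c4.png

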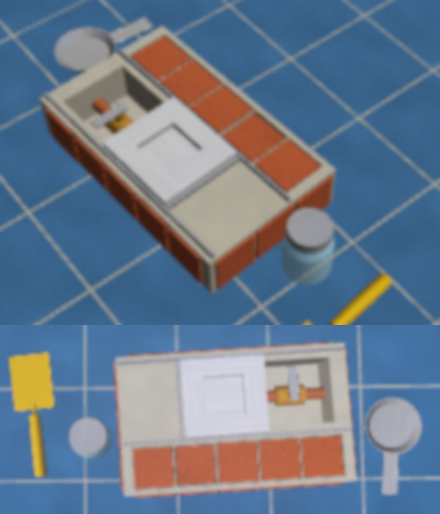

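The pictures show the cover slid to its stop with the valve exposed. The jar, scraper and spoon rest haven't moved.

```bash
python3 -c "from station import arm; print(arm.job_done())"
```

```text
the job is handed in; nothing more can be done
None
```

The valve cover is open and I handed the job in at about 12 s of robot time; no verdict came back.

- **Catch:** In the wrist picture, the tile at y = +64 mm was the only one with a dark open joint round it. I pressed it with the closed fingertips until it bottomed out at z = 0.060 m, with about 12 N on the tool. After I lifted off, the pictures showed the cover sprung open by about 36 mm.
- **Cover:** With a fingertip in the well I pushed along the casing's +y until it stopped moving. The reaction rose from about 1–2 N to 16 N with almost no more travel, so it is against its stop. I then backed off, lifted and moved clear.

**Last checks:**
- **Cover position:** The two cameras put the well at casing y = 20 mm and 9 mm, against 15 mm expected when fully open. They disagree by 11 mm, but their mean and the hard stop both point to fully open.
- **Loose things:** The jar, scraper and spoon rest appear where they stood. The measured differences were about 10 mm or less in the top camera; the scene camera's first spoon-rest reading differs more (17 mm), which I put down to detection error.
- **Catch returned:** I saw no sunken tile in the last pictures, but I did not measure its height.
- **Contact:** The force on the tool read below 1 N, so the robot is touching nothing.

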